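# Lock the paper stop onto the hole-punch rail

### The job

Set up the hole punch for a batch of sheets: put the blue paper stop on the slotted rail with its fence towards the punch and the fence's face level with the white line on the small red index block beside the rail. Then drop the orange-winged T-stud through the stop's long hole into the rail's slot, give it a quarter turn so that it locks under the rail's lips, and let go. Leave the eraser, the marker and the sticky notes where they are.

Things in the scene. Friction and masses are not known exactly. Their poses are not given: they have to be found in the camera images.
- station: Punching station, fixed to the desk: grey board 110 x 420 mm, its top 10 mm above the desk, with a slotted aluminium rail (46 mm wide, 280 mm long, top 28 mm above the desk) and, at its +y end, a black two-hole punch 118 mm wide, top 88 mm above the desk. Origin: at desk height under the middle of the rail; x across the rail, y along it towards the punch, z up.
- slot_mid (a point): Middle of the rail's T-slot, at the rail's top (x = 0, y = 0, z = 28 mm of the station); axes as the station's. All heights are above the desk (z = 0). The slot runs along y from -140 to +140 mm, centred on x = 0: mouth 23 mm wide between two lips 5 mm thick; under them a channel 34 mm wide and 10 mm deep, its floor 13 mm above the desk.
- index: Red index block, 16 x 16 x 8 mm, with a white line across its middle, fixed on the board against the rail's robot-side flank. Origin: at its middle along the rail, at the board's top; y points along the rail towards the punch. The face of the stop's fence belongs level with its white line (y = 0).
- stop: Loose paper stop, 0.22 kg, first on the 3 mm thick desk mat: dark saddle foot, blue upright fence. Origin on its underside; x across, y lengthwise towards the fence, z up. Foot plate 54 x 82 mm (y -47 to +35), z 6.5 to 11.5 mm; flared skirts below it straddle the rail, 1.2 mm play a side (3 mm at their lower edge). Seated on the rail, its origin is 21.5 mm above the desk.
- stop_fence (a point): Middle of the top of the stop's blue fence (x = 0, y = 30, z = 53.5 mm of the stop). The fence is 54 mm across x and 10 mm thick (y 25 to 35 mm), rises 42 mm above the foot plate and has flat parallel faces: grip it there from above, closing along y.
- stop_face (a point): Foot of the fence's face that looks away from the long hole, towards the punch when fitted (x = 0, y = 35, z = 11.5 mm of the stop).
- stop_hole (a point): Centre of the stop's long hole, at the top of the foot plate (x = 0, y = -22, z = 11.5 mm of the stop). The hole is 21 mm wide in x and 37 mm long in y and goes through the 5 mm plate.
- stud: Loose T-stud, about 80 g, 49 mm high, standing on its T-head on the 3 mm thick desk mat. Origin: centre of the head's underside, z up. Head 32 mm (x) x 17 mm (y) x 6 mm, shank 10 mm thick. The head passes hole and slot only with its x along the rail; either way round. Once down, a quarter turn, either way, brings its rounded head across under the lips: locked, it can no longer be lifted out.
- stud_wing (a point): In the stud's orange thumb wing, on the axis, 40 mm above the stud's origin. The wing is 12 mm thick (x) and 36 mm long (y), z 21 to 49 mm: grip its flat sides from above, closing along x. It stands across the rail when the head enters the slot and points along the rail when locked. Two spring balls on the head press on the lips in the last third of the turn (under 0.2 N m).
- stud_washer (a point): Centre of the underside of the stud's steel washer, 17.2 mm above the stud's origin; the washer is 38 mm across and 3.8 mm thick. With the stud fully down it lies on the stop's foot plate, 33 mm above the desk, and the stud's origin is 15.8 mm above the desk.
- eraser: Loose eraser in a blue card sleeve, 23 x 46 x 13 mm; origin at the centre of its underside. Leave alone.
- marker: Loose marker lying flat, white with a black cap, 138 mm long, 17 mm thick; origin at the centre of its underside. Leave alone.
- notes: Loose pad of yellow sticky notes, 69 x 69 x 18 mm; origin at the centre of its underside. Leave alone.
Mind the look-alikes: they are no part of the job. What is shaped like the stud but black is not meant.

How it is judged:
On the way, in this order (a step that is already met when the one before it is completed fails the run):
1. the stop sits down on the rail (z of stop in the frame of station between 0.018 and 0.024 m and x of stop in the frame of station between -0.005 and 0.005 m), for 0.1 s.
2. the stud is down through the stop, its head in the rail's channel (z of stud in the frame of station below 0.0185 m and horizontal distance between stud and stop_hole below 0.012 m), for 0.1 s.
At the end, for the whole second after the job is handed in: Stop down on the rail, fence towards the punch, its face within 5 mm of the index's middle; stud through its hole, washer down on the foot (within 2 mm), upright, head across the rail within 0.3 rad; both at rest and released; eraser, marker and notes moved less than 25 mm (z of stop in the frame of station between 0.02 and 0.0235 m and x of stop in the frame of station between -0.004 and 0.004 m and angle between the y axis of stop and the y axis of station, either way round below 0.08 rad and y of stop_face in the frame of index between -0.005 and 0.005 m and y of stop_hole in the frame of index below -0.03 m and z of stud in the frame of station between 0.013 and 0.0175 m and horizontal distance between stud and stop_hole below 0.012 m and angle between stud's own z axis and vertical below 0.1 rad and angle between the x axis of stud and the x axis of station, either way round below 0.3 rad and linear speed of each of stop, stud below 0.02 m/s); the robot touches nothing.
It fails at once if the eraser is moved by more than 25 mm (distance of eraser from where it was at the start of the episode above 0.025 m).
It fails at once if the marker is moved by more than 25 mm (distance of marker from where it was at the start of the episode above 0.025 m).
It fails at once if the notes is moved by more than 25 mm (distance of notes from where it was at the start of the episode above 0.025 m).
It also fails if it takes over 61 s, if anything falls off the work surface, if the arm or the gripper's body presses on something with over 40 N, if the wrist force passes 120 N, or if a joint passes its speed limit or range.

### The arm

A 6-joint arm with a two-finger parallel gripper is mounted at the origin on a cart in front of the work surface, level with it; the furniture and walls round the work are solid. World frame = base frame: x ahead of the robot, y to its left, z up, the work surface at z = 0. Lengths are in m, angles in rad, forces in N, time in s.
With the tool pointing down it reaches from about 0.35 to 0.775 m from the base axis. Payload 5.5 kg.
Tool frame: the origin (TCP) lies at the very end of the fingers, on their centre line; the grasp point (between the pads) lies 19 mm behind it; z points along the fingers, y is the line along which they close (so a half turn about z gives the same grasp; the last joint's range is limited). The gripper opens to 85 mm and grips with 20 to 120 N. Pads are 22 mm wide; open, the fingers measure 114 mm over their backs; the gripper's body (76 mm by 85 mm) begins 54 mm behind the grasp point. The pads swing forward as they close: fully open they stand 13 mm farther back than shut.
Start: joints at [-1.248, 0.313, 0.046, 1.304, 0, 1.431], TCP at [0.257, -0.515, 0.231] pointing down, gripper open.
Joint ranges: [-2.76, 2.76], [-0.86, 1.69], [-1.03, 1.26], [-2.2, 2.34], [-1.47, 1.5], [-3.14, 3.14]. Speed limits (rad/s): [2.57, 2.57, 3.14, 3.14, 3.14, 3.14].

### API

Orientations are given as a unit quaternion [w, x, y, z].
In Python, from workcell import env gives the robot as it stands. The module is installed in compiled form; this text tells all that it offers.
- The arm moves only by the tool jog_arm, never from a script. Its arguments are lists of equal length, an entry for each row: "gripper": the opening, from 0 (shut) to 1 (fully open); "offset": the shift along the world's x, y, z in cm, a list of three; "twist": the turn about the world's z in degrees. In form: {"gripper": [gripper, ...], "offset": [[dx, dy, dz], ...], "twist": [twist, ...]}. A call has exactly 8 rows; each row is the pose to reach, as a shift and turn from the pose commanded when the call began; what a row does not reach only later rows make up. A row lasts 1/8 s, in which the tool goes at most 62.5 mm and 10.7 degrees, less where a joint would pass 70% of its speed; a pose out of reach is approached as far as the arm can. A call with a gripper value outside its range is refused whole. The fingers move at their own pace and stop on an object; "squeeze" is the grip in N (left out, the last holds). Time passes only in rows, so rows that repeat a pose let the fingers close, or fill a call up. It gives the time, the measured TCP pose, the force, the opening and the grip force at its end, in the units of the state.
- env.get_state(): the state, without advancing time (a new reading comes with each control period).
- env.read_camera(name): name is "side" or "top" or "wrist"; returns a dict with "image" (480x640x3 uint8, red, green, blue), "z_map" (480x640 float32, m along the optical axis (not along the pixel's ray), 0 where there is no reading), "fovy" (degrees; the focal length in pixels is half the picture's height over the tangent of half this angle, whatever the lens; pixels are square), "cx", "cy" (the principal point, pixels), "distortion" ([k1, k2, p1, p2, k3] as OpenCV has them; the pictures are not rectified), "cam_to_world" (4x4, takes a point from camera to world coordinates). Camera axes: x right, y up, looking along -z (the intrinsics and any distortion apply to the point x, -y, -z); pixel columns grow to the right and rows downward; lengths in m; the calibration is good to about 2 mm. A picture is of the moment at which its call begins.
- env.hand_in(): hands the job in; it is judged then, once.
The state is a dict: "clock": time; "joint_pos": joint angles; "qvel": joint speeds; "tau": joint torques, N m; "tcp_pos": TCP position; "orientation": TCP orientation; "wrist_force": force on the tool from outside, world axes, zero at the start; "ft_torque": the same for the moment, N m; "finger_gap": finger opening in m; "grip_force": force on a finger pad.
Only numpy, scipy, OpenCV 4.12 (cv2) and the standard library are available. Lean on these libraries where they do the work, as an engineer would, in place of code of your own. Each camera call takes 0.05 s, during which the arm holds its last target. There are 200 camera calls.

## Working session

There is one attempt and no reset: what is moved stays moved. The work goes in short steps, Python scripts to look and compute and a tool call to move; the robot and the scene stay as the last step left them, time stands still between calls to the robot, and variables do not carry over. Pictures are saved under pics/ and viewed, at most 10 in all, crops included, and the job is handed in when it is done.

Besides the shell and the picture viewer there is one more tool, called as name(argument=value, ...), one argument or row to a line, values as JSON. jog_arm: Moves the arm, as the interface text tells. Its arguments: {"type":"object","properties":{"gripper":{"type":"array"},"offset":{"type":"array"},"twist":{"type":"array"},"squeeze":{"type":"number"}},"required":["gripper","offset","twist"]}

```bash
mkdir -p pics; cat > h.py <<'E'
import numpy as np, cv2
from workcell import env
def shot(name,tag):
    r=env.read_camera(name); np.savez(f'pics/{tag}.npz',**{k:np.asarray(v) for k,v in r.items()})
    cv2.imwrite(f'pics/{tag}.png',r['image'][:,:,::-1]); return r
def load(tag): return dict(np.load(f'pics/{tag}.npz'))
def K(r):
    f=240/np.tan(np.radians(float(r['fovy']))/2); return np.array([[f,0,float(r['cx'])],[0,f,float(r['cy'])],[0,0,1.]])
def ray(r,u,v):
    p=cv2.undistortPoints(np.array([[[u,v]]],float),K(r),np.array(r['distortion'],float))[0,0]
    d=np.array([p[0],-p[1],-1.]); T=r['cam_to_world']; return T[:3,3],T[:3,:3]@d
def cloud(r):
    vv,uu=np.mgrid[:480,:640]; p=cv2.undistortPoints(np.stack([uu,vv],-1).reshape(-1,1,2).astype(float),K(r),np.array(r['distortion'],float)).reshape(480,640,2)
    z=r['z_map']; P=np.stack([p[...,0]*z,-p[...,1]*z,-z],-1); T=r['cam_to_world']
    W=P@T[:3,:3].T+T[:3,3]; W[z==0]=np.nan; return W
def at_z(r,u,v,z):
    o,d=ray(r,u,v); return o+d*(z-o[2])/d[2]
def tri(a,b):
    (o1,d1),(o2,d2)=a,b; A=np.stack([d1,-d2],1); s=np.linalg.lstsq(A,o2-o1,rcond=None)[0]
    p,q=o1+d1*s[0],o2+d2*s[1]; return (p+q)/2,np.linalg.norm(p-q)
E
python3 - <<'E'
from h import *
for n in ['top','side']:
    r=shot(n,n+'0'); print(n,r['fovy'],r['distortion'],r['cam_to_world'][:3,3])
print(env.get_state())
E
```

```text
top 54.51864621207911 [-0.01323893  0.          0.          0.          0.        ] [ 0.3934543  -0.08224827  1.02211171]
side 56.93343670594871 [-0.07601308  0.          0.          0.          0.        ] [ 0.38604946 -1.04539638  0.54739764]
{'clock': 0.1, 'joint_pos': array([-1.24762899e+00,  3.13928558e-01,  4.50957122e-02,  1.30357054e+00,
       -4.87487015e-06,  1.43121544e+00]), 'qvel': array([-8.49487747e-06, -1.69502584e-03,  2.47419585e-03, -2.80899686e-04,
       -1.35620991e-04,  1.77433150e-04]), 'tau': array([ 1.45547754e-03, -4.81728101e+01,  2.99242973e+01,  1.27594001e-02,
       -2.07231778e-04, -7.60178693e-06]), 'tcp_pos': array([ 0.25654367, -0.51410459,  0.23049744]), 'orientation': array([-7.99924420e-04,  9.73351895e-01,  2.29315162e-01, -7.60823126e-05]), 'wrist_force': array([ 0.62909732,  0.8018904 , -0.78435424]), 'ft_torque': array([0.01957782, 0.01498661, 0.02473046]), 'grip_force': 0.0, 'finger_gap': 0.08556031021443611}
```

View pics/top0.png

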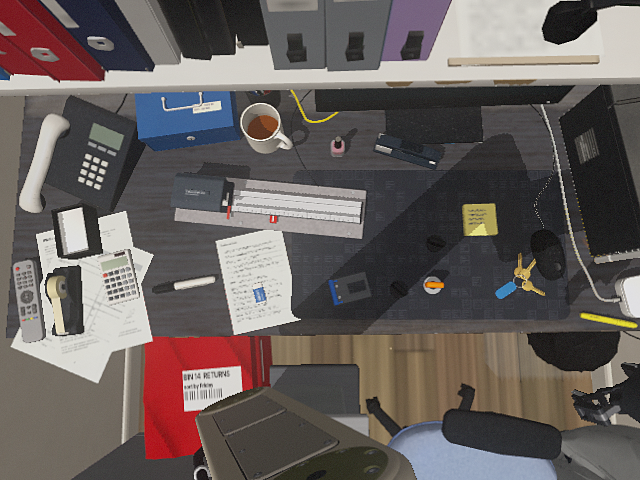

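View pics/side0.png

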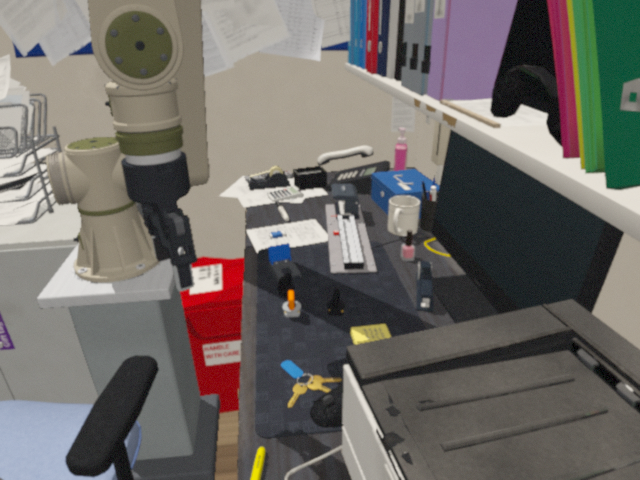

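The top view shows the stop at about (350,289), with its blue fence at the left (+y) end. The orange-winged stud is at (434,285). Black look-alikes are at (436,243) and (398,288). The punch is at (203,192), the rail runs from (235,195) to (362,212), and the red index is at (273,218). The side view shows the same layout: stud (291,303), black stud (336,300), stop fence (279,252).

I choose the orange one at (434,285) and check it in a close crop.

```bash
python3 - <<'E'
from h import *
r=load('top0'); im=r['image'][:,:,::-1]
a=cv2.resize(im[175:245,165:375],None,fx=3.8,fy=3.8,interpolation=cv2.INTER_CUBIC)
b=cv2.resize(im[230:310,315:455],None,fx=3.8,fy=3.8,interpolation=cv2.INTER_CUBIC)
c=np.zeros((a.shape[0]+b.shape[0],a.shape[1],3),np.uint8); c[:a.shape[0]]=a; c[a.shape[0]:,:b.shape[1]]=b
cv2.imwrite('pics/c1.png',c); print(c.shape,a.shape)
W=cloud(r)
for n,(u,v) in dict(stud=(434,285),fence=(334,291),foot=(355,288),index=(273,218),railR=(355,212),railL=(245,198),desk=(100,310),board=(300,230),punch=(203,192)).items(): print(n,np.round(np.nanmedian(W[v-1:v+2,u-1:u+2].reshape(-1,3),0),4))
E
```

```text
(570, 798, 3) (266, 798, 3)
stud [ 0.4229 -0.2983  0.0524]
fence [ 0.4134 -0.0919  0.0567]
foot [ 0.4203 -0.1381  0.003 ]
index [0.5751 0.0382 0.0181]
railR [ 0.5861 -0.1415  0.0142]
railL [0.6226 0.1014 0.0128]
desk [0.3799 0.4203 0.0025]
board [ 0.5486 -0.0199  0.0104]
punch [0.6196 0.1756 0.0878]
```

View pics/c1.png

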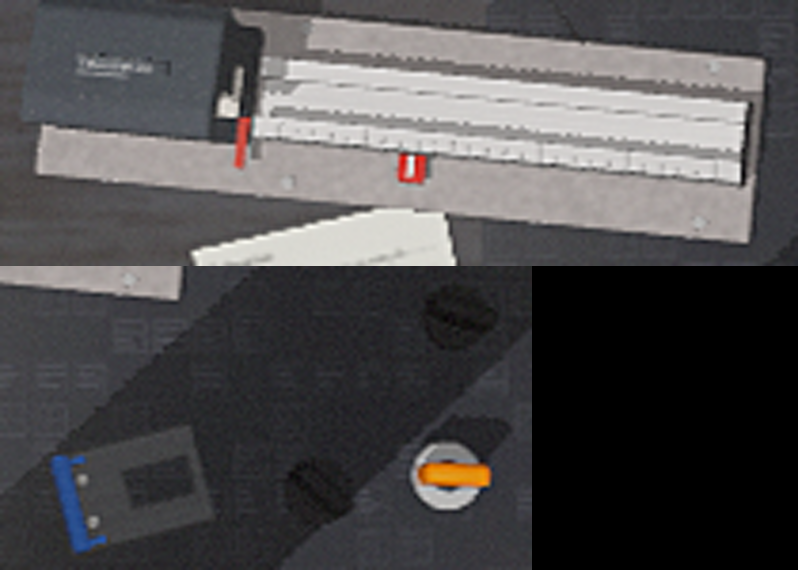

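The crop shows the orange wing on the washer at full-picture (434,285). The two black look-alikes are at (398,289) and (436,243). The stop's hole is at about (356,287) and its fence at (335,291). The index white line is at (273,219).

```bash
python3 - <<'E'
from h import *
def fit(P):
    (c,s,a)=cv2.minAreaRect((P[:,:2]*1000).astype(np.float32)); b=cv2.boxPoints((c,s,a)); e=[b[1]-b[0],b[2]-b[1]]
    L=max(e,key=np.linalg.norm); return np.round(c,1),np.round(sorted(s),1),'long axis yaw %.1f'%(np.degrees(np.arctan2(L[1],L[0]))%180),'z %.4f'%np.median(P[:,2]),len(P)
for n in ['top0','side0']:
    r=load(n); W=cloud(r); hsv=cv2.cvtColor(r['image'],cv2.COLOR_RGB2HSV).astype(int); H,S,V=hsv[...,0],hsv[...,1],hsv[...,2]
    x,y,z=W[...,0],W[...,1],W[...,2]
    reg=lambda x0,x1,y0,y1,z0,z1:(x>x0)&(x<x1)&(y>y0)&(y<y1)&(z>z0)&(z<z1)
    q=reg(.5,.7,-.2,.11,.0255,.0305)
    k=cv2.morphologyEx(q.astype(np.uint8),cv2.MORPH_OPEN,np.ones((2,2))).astype(bool)
    print(n,'rail',fit(W[k]))
    for nm,m in dict(stud=reg(.36,.5,-.36,-.24,.042,.06)&(S>120)&(H>5)&(H<25),
      fence=reg(.35,.5,-.15,-.04,.048,.065),stopfoot=reg(.35,.5,-.2,-.04,.011,.0175),
      index=reg(.5,.62,0,.08,.014,.022)&((H<8)|(H>172))&(S>120), white=reg(.56,.59,.02,.06,.014,.022)&(S<70)&(V>170),
      board=reg(.45,.72,-.2,.3,.007,.013)).items():
        if m.sum()>3: print(' ',nm,fit(W[m]),np.round(np.median(W[m],0),4))
E
```

```text
top0 rail (array([nan, nan]), array([0., 0.]), 'long axis yaw nan', 'z nan', 874)
  stud (array([ 424. , -300.5]), array([10.4, 34.5]), 'long axis yaw 89.2', 'z 0.0512', 102) [ 0.4246 -0.3003  0.0512]
  fence (array([411. , -90.6]), array([ 9.9, 53.2]), 'long axis yaw 13.9', 'z 0.0561', 125) [ 0.4113 -0.0901  0.0561]
  stopfoot (array([ 419.4, -125.8]), array([55.5, 82.2]), 'long axis yaw 103.2', 'z 0.0144', 608) [ 0.4178 -0.1244  0.0144]
  index (array([573.9,  38.6]), array([14. , 15.8]), 'long axis yaw 179.0', 'z 0.0184', 34) [0.5724 0.0377 0.0184]
  white (array([572.9,  38.7]), array([11., 23.]), 'long axis yaw 65.9', 'z 0.0178', 10) [0.575  0.0408 0.0178]
  board (array([583. ,  45.9]), array([268.4, 492. ]), 'long axis yaw 90.5', 'z 0.0105', 4423) [ 0.5866 -0.0024  0.0105]
side0 rail (array([612.1, -44.8]), array([ 35.1, 238.7]), 'long axis yaw 75.7', 'z nan', 98)
  stud (array([ 419.9, -303.9]), array([10.2, 33.8]), 'long axis yaw 85.7', 'z 0.0486', 71) [ 0.4197 -0.3082  0.0486]
  fence (array([407.1, -92.4]), array([14.2, 52.4]), 'long axis yaw 13.0', 'z 0.0527', 82) [ 0.4055 -0.0935  0.0527]
  stopfoot (array([ 416.2, -129.1]), array([54. , 79.8]), 'long axis yaw 103.6', 'z 0.0126', 286) [ 0.4117 -0.1218  0.0126]
  index (array([566.5,  32. ]), array([ 7.2, 12.8]), 'long axis yaw 139.5', 'z 0.0152', 7) [0.5675 0.0305 0.0152]
  white (array([572.5,  36.5]), array([ 7.4, 11.2]), 'long axis yaw 179.5', 'z 0.0190', 6) [0.5732 0.0381 0.019 ]
  board (array([630.7,  13.6]), array([246.8, 434.6]), 'long axis yaw 73.5', 'z 0.0085', 1452) [ 0.5926 -0.0299  0.0085]
```

jog_arm(
  gripper=[1,1,1,1,1,1,1,1],
  offset=[
    [1.9,5.3,0],
    [3.8,10.6,0],
    [5.7,15.9,0],
    [7.7,21.2,0],
    [9.6,26.5,0],
    [11.5,31.8,0],
    [13.4,37.1,0],
    [15.4,42.4,0],
  ],
  twist=[10.5,21,31.5,42,52.5,63,73.5,84],
  squeeze=40,
)

```text
clock: 1.1
tcp_pos: [0.4108, -0.0888, 0.2312]
orientation: [0.0, 0.568, 0.823, 0.0]
wrist_force: [1.0, -0.2, -0.3]
finger_gap: 0.0857
grip_force: 0.0
```

```bash
python3 - <<'E'
from h import *
r=load('top0'); W=cloud(r)
x,y,z=W[...,0],W[...,1],W[...,2]
q=(x>.56)&(x<.66)&(y>-.16)&(y<.1)&(z>.0245)&(z<.032); P=W[q]
P=P[np.isfinite(P).all(1)]
from scipy.optimize import minimize_scalar
def w(t):
    n=np.array([np.cos(t),np.sin(t)]); s=P[:,:2]@n; return np.percentile(s,99)-np.percentile(s,1)
t=minimize_scalar(w,bounds=(-.25,0.1),method='bounded').x
n=np.array([np.cos(t),np.sin(t)]);l=np.array([-np.sin(t),np.cos(t)]); s=P[:,:2]@n; u=P[:,:2]@l
print('rail yaw',np.degrees(t),'width',np.percentile(s,[.5,99.5])*1000,'z',np.median(P[:,2]),'along',u.min(),u.max(),len(P))
h,e=np.histogram(s*1000,bins=np.arange(s.min()*1000,s.max()*1000+2,2)); print(dict(zip(np.round(e),h)))
b=(z>.007)&(z<.013)&(x>.5)&(x<.7)&(y>-.2)&(y<.28);B=W[b][:,:2]; s2=B@n; print('board across pct',np.percentile(s2,[2,98]))
# rail lines: rail dark/bright edges in picture
print('white line at z.018',at_z(r,273.2,218.9,.018), 'dot n,l',at_z(r,273.2,218.9,.018)[:2]@np.stack([n,l],1))
E
```

```text
rail yaw -6.65668551427847 width [573.26928531 619.72833092] z 0.02845796940429768 along -0.08758687221854837 0.17210569221718006 1260
{np.float64(573.0): np.int64(111), np.float64(575.0): np.int64(93), np.float64(577.0): np.int64(105), np.float64(579.0): np.int64(95), np.float64(581.0): np.int64(108), np.float64(583.0): np.int64(94), np.float64(585.0): np.int64(18), np.float64(587.0): np.int64(1), np.float64(589.0): np.int64(1), np.float64(591.0): np.int64(2), np.float64(593.0): np.int64(2), np.float64(595.0): np.int64(2), np.float64(597.0): np.int64(0), np.float64(599.0): np.int64(3), np.float64(601.0): np.int64(1), np.float64(603.0): np.int64(1), np.float64(605.0): np.int64(2), np.float64(607.0): np.int64(87), np.float64(609.0): np.int64(93), np.float64(611.0): np.int64(110), np.float64(613.0): np.int64(100), np.float64(615.0): np.int64(100), np.float64(617.0): np.int64(103), np.float64(619.0): np.int64(28)}
board across pct [0.54207558 0.65143044]
white line at z.018 [0.57299564 0.03826277 0.018     ] dot n,l [0.56469741 0.10442641]
```

jog_arm(
  gripper=[1,1,1,1,1,1,1,1],
  offset=[
    [0,0,-1],
    [0,0,-2],
    [0,0,-3],
    [0,0,-4],
    [0,0,-5],
    [0,0,-6],
    [0,0,-7],
    [0,0,-8],
  ],
  twist=[10.5,21,31.5,42,52.5,63,73.5,83],
)

```text
clock: 2.1
tcp_pos: [0.4104, -0.0904, 0.1507]
orientation: [-0.0, -0.12, 0.993, 0.0]
wrist_force: [0.7, 0.1, -0.2]
finger_gap: 0.0856
grip_force: 0.0
```

```bash
python3 - <<'E'
from h import *
r=shot('wrist','w1'); W=cloud(r); s=env.get_state(); print(s['tcp_pos'],s['orientation'],s['joint_pos'])
x,y,z=W[...,0],W[...,1],W[...,2]
for nm,m in dict(fence=(z>.05)&(z<.063)&(x>.36)&(x<.47)&(y>-.13)&(y<-.06)).items():
    P=W[m]; c,sz,a=cv2.minAreaRect((P[:,:2]*1000).astype(np.float32)); print(nm,c,sz,a,np.median(P[:,2]),len(P))
E
```

```text
[ 0.40962646 -0.09009189  0.14950114] [-1.16825609e-03 -1.22753993e-01  9.92436158e-01  7.51292768e-04] [-4.08487862e-01  6.19842315e-02 -4.71849198e-01  1.03973864e+00
  1.10947665e-04 -6.54617034e-01]
fence (408.68701171875, -89.69621276855469) (53.16106033325195, 9.670552253723145) 13.672558784484863 0.056240253726225264 1538
```

View pics/w1.png

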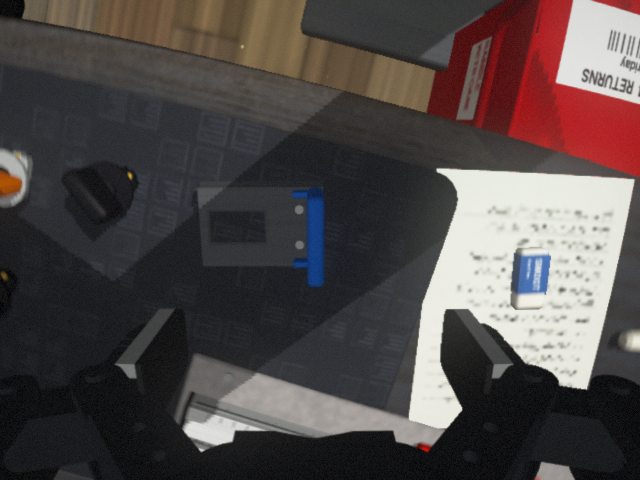

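The wrist view shows the fence at (316,238), the hole at (238,226), the black decoy at (100,190) and the eraser at (530,278), clear of the fingers. Its fence position agrees with the top view to 2 mm. I go down and grip.

jog_arm(
  gripper=[0.7,0.6,0.6,0.6,0,0,0,0],
  offset=[
    [-0.1,0,-4],
    [-0.1,0,-8],
    [-0.1,0,-11],
    [-0.1,0,-12.3],
    [-0.1,0,-12.3],
    [-0.1,0,-12.3],
    [-0.1,0,-12.3],
    [-0.1,0,-12.3],
  ],
  twist=[0,0,0,0,0,0,0,0],
  squeeze=60,
)

```text
clock: 3.15
tcp_pos: [0.4108, -0.091, 0.0295]
orientation: [0.001, -0.118, 0.993, -0.001]
wrist_force: [0.1, 1.7, 6.1]
finger_gap: 0.0091
grip_force: 61.5
```

jog_arm(
  gripper=[0,0,0,0,0,0,0,0],
  offset=[
    [0,0,4],
    [0,0,8],
    [4,2.5,8],
    [8.5,5.2,8],
    [13,8,8],
    [17,10.6,8],
    [19.4,12.0,8],
    [19.4,12.0,8],
  ],
  twist=[0,0,-4,-9,-14,-18,-20.4,-20.4],
)

```text
clock: 4.15
tcp_pos: [0.605, 0.0306, 0.1076]
orientation: [0.0, 0.059, 0.998, 0.0]
wrist_force: [-0.8, -0.5, -2.7]
finger_gap: 0.009
grip_force: 60.1
```

```bash
python3 - <<'E'
from h import *
r=shot('wrist','w2'); s=env.get_state(); print(s['tcp_pos'],s['orientation'],s['finger_gap'],s['joint_pos'])
W=cloud(r); x,y,z=W[...,0],W[...,1],W[...,2]
for zz in np.arange(0,.16,.01): print(round(zz,2),((z>zz)&(z<zz+.01)).sum(),end='; ')
shot('top','top1')
E
```

```text
[0.60352402 0.02998348 0.10748969] [-7.60427450e-04  5.93112869e-02  9.98239246e-01 -1.75789146e-05] 0.008709385232833749 [-8.31057601e-02  4.31641491e-01 -9.02716764e-02  1.05040275e+00
 -7.12794300e-05  3.55865615e-02]
0.0 121306; 0.01 41025; 0.02 23395; 0.03 1143; 0.04 946; 0.05 856; 0.06 235; 0.07 2174; 0.08 14370; 0.09 15217; 0.1 506; 0.11 801; 0.12 1306; 0.13 6115; 0.14 1893; 0.15 5132;
```

View pics/w2.png

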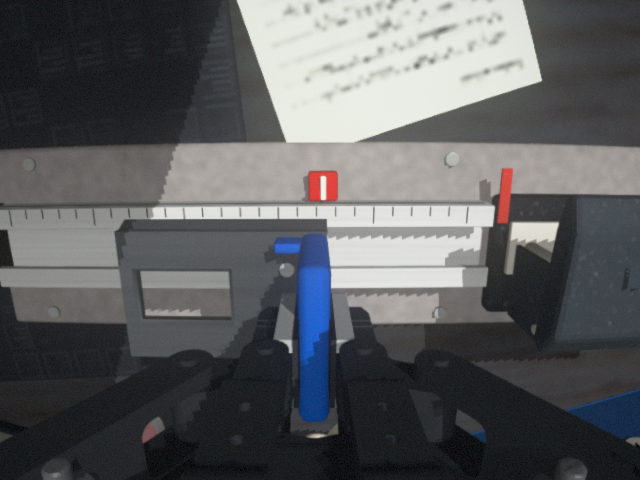

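The wrist view shows the stop held with its fence at (315,320) and hole at (186,295). The rail is below it, and the index line is at (323,187). I now measure the offsets from hole to slot and from face to line.

```bash
cat >> h.py <<'E'
def align(P):
    from scipy.optimize import minimize_scalar
    P=P[np.isfinite(P).all(1)]
    f=lambda t:np.ptp(np.percentile(P[:,0]*np.cos(t)+P[:,1]*np.sin(t),[1,99]))
    g=np.radians(np.arange(-20,10,.1)); return g[np.argmin([f(t) for t in g])]
E
python3 - <<'E'
from h import *
for tag in ['w2','top1']:
    r=load(tag); W=cloud(r); x,y,z=W[...,0],W[...,1],W[...,2]
    hsv=cv2.cvtColor(r['image'],cv2.COLOR_RGB2HSV).astype(int); H,S,V=[hsv[...,i] for i in range(3)]
    t=np.radians(-6.66); n=np.array([np.cos(t),np.sin(t)]);l=np.array([-np.sin(t),np.cos(t)])
    s=x*n[0]+y*n[1]; u=x*l[0]+y*l[1]
    pr=lambda nm,m:print(tag,nm,m.sum(),'yaw %.2f'%np.degrees(align(W[m])),'s',np.round(np.nanpercentile(s[m],[1,50,99])*1000,1),'l',np.round(np.nanpercentile(u[m],[1,50,99])*1000,1),'z',np.nanmedian(z[m]))
    rail=(z>.0255)&(z<.031)&(s>.56)&(s<.63)&(u<0.025)&(u>-.12); pr('rail',rail)
    h,e=np.histogram(s[rail]*1000,bins=np.arange(570,625,1.5)); print(h)
    blue=(H>100)&(H<125)&(S>150)&(z>.1315)&(z<.142)&(x>.5)&(x<.7); pr('fence top',blue)
    foot=(z>.088)&(z<.1)&(s>.55)&(s<.64)&(u<.092)&(u>.005); pr('foot',foot)
    ix=((H<8)|(H>172))&(S>120)&(s>.55)&(s<.58)&(z>.014)&(z<.022)&(u>.08)&(u<.13); pr('index',ix)
    wh=(S<90)&(V>150)&(s>.558)&(s<.571)&(z>.014)&(z<.022)&(u>.095)&(u<.115); pr('white',wh)
E
```

```text
w2 rail 6221 yaw -6.40 s [572.  583.3 617.8] l [-80.  -30.7  23.9] z 0.028106909038024652
[  0 410 463 461 478 376 330 320 303  11   0   0   0   0   0   0   0   0
   0   0   0   0   0   1 342 385 379 399 388 394 373 373  35   0   0   0]
w2 fence top 4774 yaw 9.90 s [569.7 592.4 620.9] l [ 96.  100.7 105.2] z 0.13423860697036938
w2 foot 15235 yaw -6.30 s [568.9 586.6 622.2] l [24.3 58.1 90.9] z 0.09242996197200587
w2 index 669 yaw -7.10 s [555.2 562.3 570.5] l [ 98.2 106.3 113.3] z 0.01808933695305384
w2 white 134 yaw -20.00 s [558.1 564.1 570.1] l [104.1 105.7 111. ] z 0.020284354829174303
top1 rail 509 yaw -6.50 s [573.8 596.5 619.6] l [-86.8 -34.7  23.8] z 0.028251833758670575
[ 0  2 22 38 25 30 32 30 32 31  7  0  0  1  1  1  2  1  1  2  2  0  2  2
  0 27 30 27 27 31 32 31 32  8  0  0]
top1 fence top 38 yaw 9.90 s [570.3 578.1 586.3] l [ 94.8  98.5 103.6] z 0.1340572109980923
top1 foot 486 yaw 9.90 s [568.9 583.6 622.5] l [22.6 49.5 90.3] z 0.09258900810430776
top1 index 34 yaw -0.50 s [556.9 564.3 571.5] l [ 97.7 102.9 112. ] z 0.01857435976456767
top1 white 12 yaw -20.00 s [558.4 565.6 570.8] l [ 98.1 105.7 107.8] z 0.01918435548245112
```

Stop and slot centrelines agree to under 1 mm (wrist +0.6, top −1.0), and the face is level with the line to within 0.5 mm. I lower it.

jog_arm(
  gripper=[0,0,0,0,0,0,0,0],
  offset=[
    [0,0,-1.5],
    [0,0,-3],
    [0,0,-4],
    [0,0,-4.6],
    [0,0,-5.2],
    [0,0,-5.7],
    [0,0,-6.1],
    [0,0,-6.1],
  ],
  twist=[0,0,0,0,0,0,0,0],
)

```text
clock: 5.25
tcp_pos: [0.6039, 0.0295, 0.0482]
orientation: [0.0, 0.06, 0.998, -0.0]
wrist_force: [-2.0, 0.5, 2.8]
finger_gap: 0.009
grip_force: 61.0
```

```bash
cat > m.py <<'E'
from h import *
import sys
for cam in ['wrist','top']:
    r=shot(cam,cam+sys.argv[1]); W=cloud(r); x,y,z=W[...,0],W[...,1],W[...,2]
    hsv=cv2.cvtColor(r['image'],cv2.COLOR_RGB2HSV).astype(int); H,S,V=[hsv[...,i] for i in range(3)]
    t=np.radians(-6.66); n=np.array([np.cos(t),np.sin(t)]);l=np.array([-np.sin(t),np.cos(t)])
    s=x*n[0]+y*n[1]; u=x*l[0]+y*l[1]
    pr=lambda nm,m:m.sum()>3 and print(cam,nm,m.sum(),'s',np.round(np.nanpercentile(s[m],[1,99])*1000,1),'l',np.round(np.nanpercentile(u[m],[1,99])*1000,1),'z',np.nanmedian(z[m]))
    pr('rail',(z>.0255)&(z<.0305)&(s>.56)&(s<.63)&(u<0.015)&(u>-.12))
    pr('fence top',(H>100)&(H<125)&(S>150)&(z>.068)&(z<.082)&(x>.5)&(x<.7))
    pr('foot',(z>.031)&(z<.036)&(s>.56)&(s<.64)&(u<.09)&(u>.0))
    pr('index',((H<8)|(H>172))&(S>120)&(s>.55)&(s<.58)&(z>.014)&(z<.022)&(u>.08)&(u<.13))
print(env.get_state()['wrist_force'])
E
python3 m.py 2
```

```text
wrist rail 5980 s [572.  617.7] l [-38.9  14.5] z 0.028115530917517187
wrist fence top 4893 s [568.4 620. ] l [ 94.8 104. ] z 0.07485542665684192
wrist foot 14466 s [568.1 621.1] l [23.  88.9] z 0.03316918336289498
wrist index 1060 s [555.1 570.3] l [ 98.  113.5] z 0.018137129430673457
top rail 435 s [573.6 619.8] l [-86.5  13.9] z 0.028256543521905653
top fence top 31 s [569.9 585.4] l [ 94.4 103.3] z 0.07501237330077015
top foot 332 s [569.7 623.2] l [13.3 88.6] z 0.03327765760085716
top index 30 s [557.2 572.4] l [ 97.7 112.1] z 0.0183858411388238
[-2.68089316  0.63651183  4.2560183 ]
```

The foot plate is at 33.1 mm, so the stop is seated. The face reads about 1 mm short of the line, so I nudge it 1 mm, release and rise.

jog_arm(
  gripper=[0,0,0.5,0.5,0.5,0.5,0.5,0.5],
  offset=[
    [0,0.1,0],
    [0,0.1,0],
    [0,0.1,0],
    [0,0.1,0],
    [0,0.1,3],
    [0,0.1,8],
    [0,0.1,12],
    [-3,-5,12],
  ],
  twist=[0,0,0,0,0,0,0,-10],
)

```text
clock: 6.35
tcp_pos: [0.5781, -0.0193, 0.1714]
orientation: [0.005, 0.146, 0.989, 0.0]
wrist_force: [-0.1, -1.2, -0.3]
finger_gap: 0.0429
grip_force: 0.0
```

jog_arm(
  gripper=[0.6,0.6,0.6,0.6,0.6,0.6,0.6,0.6],
  offset=[
    [-2,-4,0],
    [-4,-8,0],
    [-6,-12,0],
    [-8,-16,0],
    [-10,-20,0],
    [-12,-23,0],
    [-14,-26,0],
    [-15,-28,0],
  ],
  twist=[-10,-20,-30,-40,-50,-60,-70,-76],
)

```text
clock: 7.35
tcp_pos: [0.4229, -0.3019, 0.1673]
orientation: [0.0, 0.727, 0.687, 0.0]
wrist_force: [0.8, -0.3, -0.1]
finger_gap: 0.0513
grip_force: 0.0
```

```bash
python3 m.py 3; python3 - <<'E'
from h import *
s=env.get_state(); q=s['orientation']; print(s['tcp_pos'],'closing',np.degrees(2*np.arctan2(q[2],q[1]))-90)
for tag in ['wrist3','top3']:
    r=load(tag); W=cloud(r); x,y,z=W[...,0],W[...,1],W[...,2]; hsv=cv2.cvtColor(r['image'],cv2.COLOR_RGB2HSV).astype(int)
    m=(hsv[...,0]>5)&(hsv[...,0]<25)&(hsv[...,1]>120)&(z>.047)&(z<.06)&(x>.38)&(x<.47)&(y>-.35)&(y<-.26); P=W[m]
    c,sz,a=cv2.minAreaRect((P[:,:2]*1000).astype(np.float32)); print(tag,m.sum(),c,sz,a,np.median(P[:,2]))
    p=np.argwhere(m); print(p.mean(0))
E
```

```text
top rail 442 s [573.7 619.7] l [-87.   13.5] z 0.02819089615143222
top fence top 108 s [570.7 622.8] l [ 94.3 103.7] z 0.07540068931882565
top foot 518 s [570.2 623.7] l [17.7 89.5] z 0.03350112880756545
top index 29 s [557.3 572.2] l [ 98.  112.2] z 0.01792364449937578
[-0.27177916  0.83663628  0.07673483]
[ 0.42305535 -0.30247281  0.16723726] closing -3.1023165909645485
wrist3 225 (422.8499450683594, -300.31842041015625) (34.834373474121094, 11.377744674682617) 86.4978256225586 0.05046800443321109
[227.99111111 318.22222222]
top3 96 (423.9234619140625, -301.2633361816406) (33.77928924560547, 10.411555290222168) 89.26258850097656 0.051042293799947736
[284.51041667 434.9375    ]
```

Stop released at about −1 mm from the line, centred on the rail. The stud is at about (0.423, −0.301), with the wing top at 51 mm (expected 52). I descend and grip.

jog_arm(
  gripper=[0.6,0.6,0.6,0.6,0,0,0,0],
  offset=[
    [0,0,-5],
    [0,0,-10],
    [0,0,-13],
    [0,0,-14],
    [0,0,-14],
    [0,0,-14],
    [0,0,-14],
    [0,0,-14],
  ],
  twist=[0,0,0,0,0,0,0,0],
  squeeze=60,
)

```text
clock: 8.45
tcp_pos: [0.4247, -0.3014, 0.0287]
orientation: [0.001, 0.725, 0.689, 0.0]
wrist_force: [0.5, 0.6, 5.6]
finger_gap: 0.0109
grip_force: 61.1
```

jog_arm(
  gripper=[0,0,0,0,0,0,0,0],
  offset=[
    [0,0,4],
    [0,0,9],
    [2,4,9],
    [5,8,9],
    [8,12,9],
    [11,17,9],
    [14,22,9],
    [17.4,27,9],
  ],
  twist=[0,10,20,30,40,50,60,70],
)

```text
clock: 9.45
tcp_pos: [0.5983, -0.029, 0.1175]
orientation: [0.0, 0.196, 0.981, -0.0]
wrist_force: [0.8, -0.1, -0.9]
finger_gap: 0.0107
grip_force: 60.2
```

jog_arm(
  gripper=[0,0,0,0,0,0,0,0],
  offset=[
    [0,0.5,0],
    [0,0.9,0],
    [0,0.9,0],
    [0,0.9,0],
    [0,0.9,0],
    [0,0.9,0],
    [0,0.9,0],
    [0,0.9,0],
  ],
  twist=[9,16.4,16.4,16.4,16.4,16.4,16.4,16.4],
)

```text
clock: 10.45
tcp_pos: [0.5977, -0.0217, 0.1173]
orientation: [0.0, 0.057, 0.998, 0.0]
wrist_force: [0.9, 0.1, -1.1]
finger_gap: 0.0109
grip_force: 60.2
```

```bash
python3 m.py 4;  python3 - <<'E'
from h import *
s=env.get_state(); q=s['orientation']; print(s['tcp_pos'],'closing',np.degrees(2*np.arctan2(q[2],q[1]))-90,s['finger_gap'])
t=np.radians(-6.66); R=np.array([[np.cos(t),np.sin(t)],[-np.sin(t),np.cos(t)]]); print('tcp s,l',R@s['tcp_pos'][:2])
E
```

```text
wrist rail 7515 s [572.  618.1] l [-85.6  14. ] z 0.028175174347589038
wrist fence top 2247 s [569.2 620.6] l [ 94.5 103.7] z 0.07485185694479651
wrist foot 6932 s [568.3 620.6] l [23.  89.5] z 0.03323035873282647
wrist index 523 s [555.3 570.6] l [ 97.9 113.2] z 0.018136388473869725
top rail 433 s [573.9 619.5] l [-86.9  13.2] z 0.028330004565390587
top foot 140 s [569.6 617.1] l [ 8.2 52.7] z 0.033322107622022146
[ 0.49209238  0.33357075 -0.5693824 ]
[ 0.59770271 -0.02159213  0.11731398] closing 83.50924543928613 0.010726025856977817
tcp s,l [0.59617353 0.04787355]
```

View pics/wrist4.png

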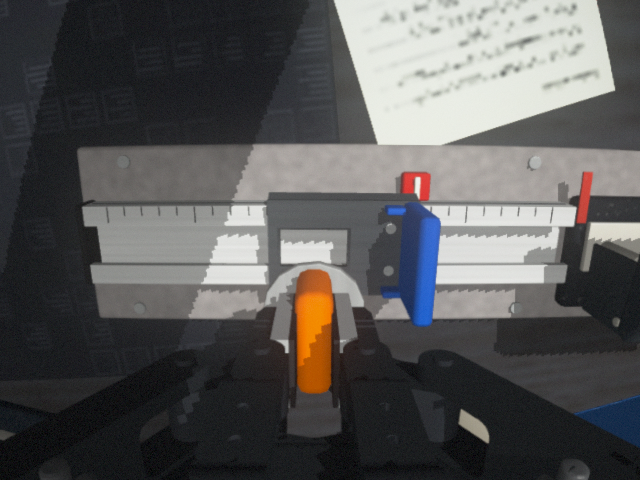

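The view shows the stud held with its wing at (315,330) and the washer around (315,290), just above the hole at (314,246). The index line is at (417,186). I measure the wing centre against the hole.

```bash
python3 - <<'E'
from h import *
t=np.radians(-6.66)
for tag in ['wrist4','top4']:
    r=load(tag); W=cloud(r); x,y,z=W[...,0],W[...,1],W[...,2]; hsv=cv2.cvtColor(r['image'],cv2.COLOR_RGB2HSV).astype(int)
    s=x*np.cos(t)+y*np.sin(t); u=-x*np.sin(t)+y*np.cos(t); o=(hsv[...,0]>3)&(hsv[...,0]<25)&(hsv[...,1]>120)&(x>.55)&(x<.65)&(y>-.07)&(y<.03)
    m=o&(z>.13)
    if m.sum()>3: print(tag,'wing',m.sum(),np.round(np.percentile(s[m],[1,99])*1000,1),np.round(np.percentile(u[m],[1,99])*1000,1),np.percentile(z[m],[5,50,95]))
    w=(z>.104)&(z<.1155)&(hsv[...,1]<60)&(hsv[...,2]>90)&(x>.55)&(x<.65)&(y>-.07)&(y<.03)&(s<.592)
    if w.sum()>3: print(tag,'washer',w.sum(),np.round(np.percentile(s[w],[0,1,99])*1000,1),np.round(np.percentile(u[w],[1,99])*1000,1),np.median(z[w]))
r=load('wrist4')
for uv in [(280,229),(349,229),(349,264)]:
    p=at_z(r,*uv,.033); print('hole corner',round(p[0]*np.cos(t)+p[1]*np.sin(t),4),round(-p[0]*np.sin(t)+p[1]*np.cos(t),4))
E
```

```text
wrist4 wing 3962 [578. 612.] [42.1 53.5] [0.13465904 0.14018181 0.14170337]
wrist4 washer 1662 [576.9 577.4 591.7] [30.6 65. ] 0.11269600089140322
top4 wing 10 [564.5 586.6] [34.5 45.2] [0.13336675 0.13793892 0.20229765]
top4 washer 26 [580.  580.  591.5] [29.9 46.5] 0.11253535115813262
hole corner 0.5843 0.0297
hole corner 0.5842 0.067
hole corner 0.6041 0.0675
```

Stud axis (595.3, 47.8) against hole centre (594.6, 48.4) in mm, which is inside the ±2 mm play. I lower it with a small correction.

jog_arm(
  gripper=[0,0,0,0,0,0,0,0],
  offset=[
    [-0.03,0.06,-2],
    [-0.03,0.06,-4],
    [-0.03,0.06,-5],
    [-0.03,0.06,-5.6],
    [-0.03,0.06,-6],
    [-0.03,0.06,-6.4],
    [-0.03,0.06,-6.8],
    [-0.03,0.06,-6.8],
  ],
  twist=[0,0,0,0,0,0,0,0],
)

```text
clock: 11.55
tcp_pos: [0.5972, -0.0209, 0.0491]
orientation: [-0.0, 0.057, 0.998, 0.0]
wrist_force: [-0.0, -0.7, -1.4]
finger_gap: 0.0103
grip_force: 60.2
```

jog_arm(
  gripper=[0,0,0,0,0,0,0,0],
  offset=[
    [0,0,-0.3],
    [0,0,-0.5],
    [0,0,-0.7],
    [0,0,-0.8],
    [0,0,-0.8],
    [0,0,-0.8],
    [0,0,-0.8],
    [0,0,-0.8],
  ],
  twist=[0,0,0,0,0,0,0,0],
)

```text
clock: 12.55
tcp_pos: [0.5974, -0.021, 0.0415]
orientation: [0.0, 0.057, 0.998, 0.0]
wrist_force: [-2.8, -0.4, 4.6]
finger_gap: 0.0111
grip_force: 60.7
```

```bash
cat > st.py <<'E'
from h import *
import sys
t=np.radians(-6.66); r=shot('wrist',sys.argv[1]); W=cloud(r); x,y,z=W[...,0],W[...,1],W[...,2]; hsv=cv2.cvtColor(r['image'],cv2.COLOR_RGB2HSV).astype(int)
s=x*np.cos(t)+y*np.sin(t); u=-x*np.sin(t)+y*np.cos(t); reg=(x>.55)&(x<.65)&(y>-.07)&(y<.03)
m=(hsv[...,0]>3)&(hsv[...,0]<25)&(hsv[...,1]>120)&reg&(z>.045)
print('wing',np.round(np.percentile(s[m],[1,99])*1000,1),np.round(np.percentile(u[m],[1,99])*1000,1),np.percentile(z[m],[50,90,98]))
w=(z>.034)&(z<.046)&(hsv[...,1]<60)&(hsv[...,2]>90)&reg
if w.sum()>3: print('washer',w.sum(),np.percentile(z[w],[10,50,90]))
c=cv2.minAreaRect((W[m&(z>.055)][:,:2]*1000).astype(np.float32)); print(c); S=env.get_state(); print(S['tcp_pos'],S['wrist_force'],S['ft_torque'])
E
python3 st.py w5
```

```text
wing [577.5 611.6] [42.7 54.2] [0.06428419 0.06546112 0.06753086]
washer 2606 [0.03418035 0.03651539 0.03760167]
((596.1554565429688, -29.276531219482422), (82.89179992675781, 35.860137939453125), 86.65208435058594)
[ 0.59736414 -0.02092537  0.04152907] [-2.41397902  0.28184386  4.6096633 ] [0.06003061 0.45639988 0.0087125 ]
```

The washer is down (top 36.5 mm, expected 36.8). Now the quarter turn.

jog_arm(
  gripper=[0,0,0,0,0,0,0,0],
  offset=[
    [0,0,0],
    [0,0,0],
    [0,0,0],
    [0,0,0],
    [0,0,0],
    [0,0,0],
    [0,0,0],
    [0,0,0],
  ],
  twist=[-8,-18,-28,-38,-48,-58,-66,-74],
  squeeze=80,
)

```text
clock: 13.6
tcp_pos: [0.5978, -0.0203, 0.0416]
orientation: [-0.0, 0.648, 0.762, 0.001]
wrist_force: [-2.1, 2.5, 5.0]
finger_gap: 0.0106
grip_force: 80.7
```

jog_arm(
  gripper=[0,0,0,0,0,0,0,0],
  offset=[
    [0,0,0],
    [0,0,0],
    [0,0,0],
    [0,0,0],
    [0,0,0],
    [0,0,0],
    [0,0,0],
    [0,0,0],
  ],
  twist=[-6,-11,-16,-18,-18,-16,-16,-16],
)

```text
clock: 14.6
tcp_pos: [0.5975, -0.0208, 0.0416]
orientation: [0.0, 0.746, 0.666, 0.0]
wrist_force: [-1.5, 1.8, 5.4]
finger_gap: 0.0103
grip_force: 80.8
```

```bash
python3 st.py w6; python3 m.py 6
```

```text
wing [590.4 601.7] [33.2 67.1] [0.06426834 0.06540603 0.0672226 ]
washer 2536 [0.03414688 0.03654676 0.03761284]
((598.362060546875, -19.679534912109375), (35.31310272216797, 77.66639709472656), 82.00139617919922)
[ 0.5975534  -0.02070816  0.04159047] [-2.29788761  1.41405452  5.55033885] [0.29076767 0.38039574 0.09087726]
wrist rail 71 s [606.7 607.9] l [-14.6  -1.4] z 0.027999479488481333
wrist fence top 7612 s [570.2 620.8] l [ 95.  104.7] z 0.07483524797601539
wrist foot 11517 s [568.6 622. ] l [38.3 86.8] z 0.03323265820275276
wrist index 905 s [555.7 569.9] l [ 99.  113.6] z 0.018139525994603528
top rail 448 s [573.7 619.8] l [-86.9  13.5] z 0.02832742149884021
top foot 75 s [570.4 614.1] l [ 1.2 38.9] z 0.03351309280665127
[-1.28888772  1.42681513  5.30421853]
```

View pics/w6.png

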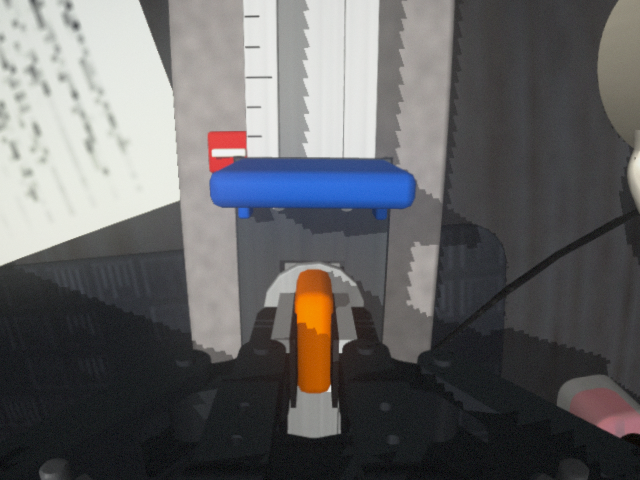

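The wing at (314,330) now points along the rail and the washer is down. The fence face is about 1.4 mm short of the line at (228,153), which is in tolerance. I release and back off.

jog_arm(
  gripper=[0.5,0.5,0.5,0.5,0.5,0.5,0.5,0.5],
  offset=[
    [0,0,0],
    [0,0,0],
    [0,0,0.2],
    [0,0,3],
    [0,0,8],
    [0,0,12],
    [-1,-3,14],
    [-4,-8,14],
  ],
  twist=[0,0,0,0,0,0,0,0],
)

```text
clock: 15.75
tcp_pos: [0.5596, -0.1014, 0.1838]
orientation: [0.003, 0.745, 0.667, 0.001]
wrist_force: [-0.3, -0.6, -0.8]
finger_gap: 0.0422
grip_force: 0.0
```

```bash
python3 st.py w7; python3 m.py 7
```

```text
wing [590.  599.8] [31.6 64.8] [0.06439294 0.06558971 0.06619626]
washer 1771 [0.03421498 0.03662449 0.03778704]
((596.5809326171875, -20.995079040527344), (34.66367721557617, 10.018106460571289), 83.41143035888672)
[ 0.55473547 -0.10698367  0.18258872] [-3.57685432 -2.38407704 -2.25277719] [-0.1448377   0.25004701  0.00317441]
wrist rail 4983 s [572.1 618. ] l [-86.2  14.2] z 0.028231297233455577
wrist foot 6105 s [568.4 621.9] l [23.  89.4] z 0.03327937366554762
wrist index 181 s [555.8 565.7] l [ 97.6 104.8] z 0.01812337284150345
[-0.83657133  0.8312363   1.26540489]
```

View pics/w7.png

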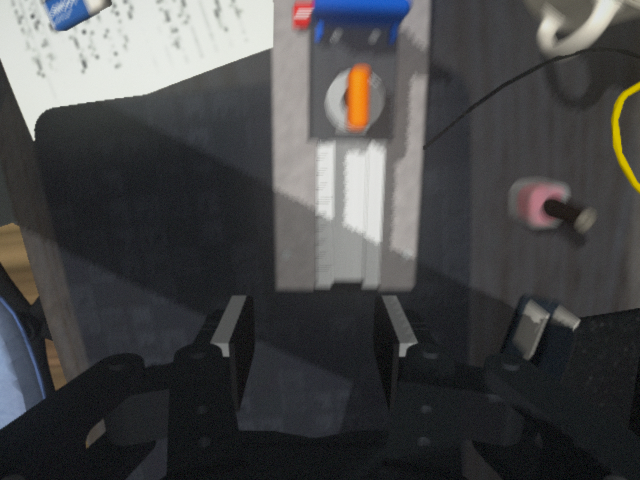

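The view shows the stud at (357,98) standing locked along the rail: wing yaw 83.4° against rail 83.3°, washer down. The stop is seated with its fence beside the index at (303,14), and the gripper is clear. I hand in.

```bash
python3 -c "
from workcell import env
print(env.hand_in())"
```

```text
the job is handed in; nothing more can be done
None
```

The job is handed in, though the hand-in gave no verdict: the stop is seated on the rail with its fence face about 1 mm from the index line, the orange-winged stud is turned a quarter turn with its washer down and released, and the eraser, marker and notes were not touched.

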